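# Put three salvaged power-supply parts back in their own dishes

### The arm

A 6-joint arm with a two-finger parallel gripper is mounted at the origin on the work surface. World frame = base frame: x ahead of the robot, y to its left, z up, the work surface at z = 0. Lengths are in m, angles in rad, forces in N, time in s.
With the tool pointing down it reaches from about 0.35 to 0.85 m from the base axis. Payload 8.1 kg.
Tool frame: the origin (TCP) lies where the fingers leave the gripper's body, on its centre line; the fingertips stand 84 mm ahead of it and the grasp point (between the pads) lies 65 mm ahead of it; z points along the fingers, y is the line along which they close (so a half turn about z gives the same grasp; the last joint's range is limited). The gripper opens to 93 mm and grips with 3 to 60 N. Pads are 15 mm wide; open, the fingers measure 128 mm over their backs; the gripper's body (75 mm by 188 mm) begins 65 mm behind the grasp point.
Start: joints at [1.06, 0.13, 1.488, -0, 1.523, -0.085], TCP at [0.248, 0.546, 0.303] pointing down, gripper open.
Joint ranges: [-2.96, 2.96], [-0.89, 2.26], [0.02, 2.5], [-1.34, 4.48], [0, 2.73], [-2.66, 2.66]. Speed limits (rad/s): [2.39, 2.39, 2.79, 3.14, 3.14, 3.14].

### API

Orientations are given as a rotation vector (axis times angle).
In Python, from plant import robot gives the robot as it stands.
- The arm moves only by the shell command python3 -m jog 'ROWS' [FORCE]. ROWS is text: rows parted by semicolons, each of 5 numbers parted by spaces: the opening, from 0 (shut) to 1 (fully open), then the shift along the tool's x, y, z in m, then the turn about the tool's z in degrees. A call has 1 to 10 rows; each row shifts and turns the commanded pose from where the row before left it, along the tool's axes as they then stand; what a row does not reach is not made up. A row lasts 1/12 s, in which the tool goes at most 41.7 mm and 7.16 degrees, less where a joint would pass 70% of its speed; a pose out of reach is approached as far as the arm can. A call with a gripper value outside its range is refused whole. The fingers move at their own pace and stop on an object; FORCE is the grip in N (left out, the last holds). Time passes only in rows, so rows that do not move let the fingers close. It gives the time, the measured TCP pose, the force, the opening and the grip force at its end, in the units of the state.
- robot.read_state(): the state, without advancing time (a new reading comes with each control period).
- robot.read_camera(name): name is "scene" or "side" or "wrist"; returns a dict with "color" (420x560x3 uint8, red, green, blue), "intrinsics" (3x3 intrinsics, pixels), "pose" (4x4, takes a point from camera to world coordinates); the wrist camera has in their place "tool_from_camera" (4x4, takes a point from camera to tool coordinates, whose origin is the TCP and whose axes are the flange's). Camera axes: x right, y down, z forward; pixel columns grow to the right and rows downward; lengths in m; the calibration is good to about 2 mm. The wrist camera is an equidistant fisheye: a pixel r from the principal point sees the ray r / f radians off the axis. A picture is of the moment at which its call begins: read the wrist's pose just before it. There is no depth.
- robot.close_job(): hands the job in; it is judged then, once.
The state is a dict: "t": time; "q": joint angles; "dq": joint speeds; "joint_torque": joint torques, N m; "tool_pos": TCP position; "orientation": TCP orientation; "force": force on the tool from outside, world axes, zero at the start; "wrist_torque": the same for the moment, N m; "opening": finger opening in m; "gripper_force": force on a finger pad.
Only numpy, scipy, OpenCV 4.12 (cv2) and the standard library are available. Lean on these libraries where they do the work, as an engineer would, in place of code of your own. Each camera call takes 0.05 s, during which the arm holds its last target. There are 200 camera calls.

### The job

The three parts on the repair bench stand in each other's dishes: put the capacitor into the round dish, the transformer into the square dish and the heat sink lengthways into the long dish, each upright in about the middle. A dish takes only one part at a time, so first park one part upright on the spare grey foam pad and let go of it. Set the parts down gently without dropping them, and leave the flux jar, the solder reel and the multimeter where they are.

Things in the scene. Friction and masses are not known exactly. Their poses are not given: they have to be found in the camera images.
- capacitor: Large electrolytic capacitor: upright dark cylinder with a bare aluminium top, 35 mm in diameter, 50 mm tall, about 60 g. Origin: centre of its underside, z up. At the start it stands upright in a dish that is not its own.
- transformer: Ferrite transformer: dark core with a yellow-wrapped winding, a block 42 mm (its x) by 36 mm (its y), 44 mm tall, about 120 g; can be gripped on any of its four sides as on a plain block. Origin: centre of its underside, z up. At the start it stands upright in a dish that is not its own.
- heatsink: Bare aluminium heat sink with upright fins, 62 mm long (its x), 28 mm wide (its y), 45 mm tall, about 90 g; can be gripped across its width as a plain block. Origin: centre of its underside, z up. At the start it stands upright in a dish that is not its own.
- round_dish: Round white dish, 84 mm across the rim (78 mm inside at the rim, 74 mm at the floor): the capacitor's own dish. Fixed; sits on the 3 mm bench mat; may stand anywhere on the mat and turned. Origin: centre of its underside, z up. Floor 3 mm thick, rim 9 mm high over all, walls 3 mm. 
- square_dish: Square white dish, 80 x 80 mm (74 x 74 mm inside): the transformer's own dish. Fixed; sits on the 3 mm bench mat; may stand anywhere on the mat and turned. Origin: centre of its underside, z up. Floor 3 mm thick, rim 9 mm high over all, walls 3 mm. 
- long_dish: Long white dish, 110 mm (its x) by 64 mm (its y), 104 x 58 mm inside: the heat sink's own dish. Fixed; sits on the 3 mm bench mat; may stand anywhere on the mat and turned. Origin: centre of its underside, z up. Floor 3 mm thick, rim 9 mm high over all, walls 3 mm. 
- foam_pad: Spare dark grey anti-static pad, flat, firm, 90 x 90 mm and 6 mm thick, no rim; empty at the start. Fixed on the 3 mm mat. Origin: centre of its underside, z up.
- flux_jar: Small loose amber jar with a black cap, 43 mm in diameter, 36 mm tall, on the mat among the dishes. Origin: centre of its underside. Not to be disturbed.
- solder_reel: Loose reel of solder lying flat, 50 mm in diameter, 32 mm tall, on the mat among the dishes. Origin: centre of its underside. Not to be disturbed.
- multimeter: Loose red and black multimeter lying face up, 155 mm (its x) by 78 mm, 36 mm tall (knob to 45 mm), at the left of the mat. Origin: centre of its underside. Not to be disturbed.
Not all that is in view belongs to the job. Leave any brown, orange or purple look-alike of the long_dish alone.

How it is judged:
By the outcome, as a careful person would: the job done as asked, in the order asked, and still so for the second after the job is handed in, with the robot touching nothing.
It also fails if it takes over 104 s, if anything falls off the work surface, if the arm or the gripper's body presses on something with over 40 N, if the wrist force passes 120 N, or if a joint passes its speed limit or range.

## Working session

There is one attempt and no reset: what is moved stays moved. The work goes in short steps, Python scripts to look and compute and a shell command to move; the robot and the scene stay as the last step left them, time stands still between calls to the robot, and variables do not carry over. Pictures are saved under pics/ and viewed, at most 14 in all, crops included, and the job is handed in when it is done.

```bash
ls; mkdir -p pics; python3 - <<'E'
from plant import robot
import cv2,numpy as np
s=robot.read_state();print(s)
for n in("scene","side"):
    c=robot.read_camera(n);cv2.imwrite(f"pics/{n}0.png",c["color"][:,:,::-1]);np.savez(f"pics/{n}0.npz",**c);print(n,c["intrinsics"],c["pose"])
c=robot.read_camera("wrist");cv2.imwrite("pics/wrist0.png",c["color"][:,:,::-1]);print({k:v for k,v in c.items() if k!="color"})
E
```

```text
pics
{'t': 0.0, 'q': array([ 1.05956514e+00,  1.31167627e-01,  1.48924952e+00, -3.05426689e-05,
        1.52303319e+00, -8.54216906e-02]), 'dq': array([-0.00132924, -0.00070001, -0.00113101,  0.00144736,  0.00091754,
       -0.00037014]), 'joint_torque': array([-9.42757179e-04, -5.59817362e+01, -4.91768789e+01,  7.65357306e-02,
        3.50624369e-02,  2.41891883e-05]), 'tool_pos': array([0.24762982, 0.54605796, 0.30169981]), 'orientation': array([-6.63706614e-01, -3.07015356e+00,  2.80276637e-03]), 'force': array([-0.11343452, -0.0441137 , -0.17060772]), 'wrist_torque': array([-0.03409175, -0.00440321,  0.00104753]), 'gripper_force': 0.0, 'opening': 0.09336418641380388}
scene [[380.0247818    0.         278.2124614 ]
 [  0.         380.0247818  215.62226149]
 [  0.           0.           1.        ]] [[-0.60772709  0.41337788 -0.6780756   1.05974216]
 [ 0.79397522  0.33397685 -0.50799882  0.50879466]
 [ 0.01646608 -0.84709987 -0.53117857  0.54666629]
 [ 0.          0.          0.          1.        ]]
side [[453.31260248   0.         278.9579369 ]
 [  0.         453.31260248 203.91349092]
 [  0.           0.           1.        ]] [[ 0.7400405  -0.3937694   0.54523914 -0.24870896]
 [-0.67244869 -0.44810398  0.58908029 -0.71895816]
 [ 0.01236204 -0.80258861 -0.59640481  0.76718683]
 [ 0.          0.          0.          1.        ]]
{'intrinsics': array([[325.1922621 ,   0.        , 278.27918952],
       [  0.        , 325.1922621 , 206.04251427],
       [  0.        ,   0.        ,   1.        ]]), 'tool_from_camera': array([[-8.55356248e-04, -9.58084231e-01, -2.86485382e-01,
         8.03434862e-02],
       [ 9.99999546e-01, -6.99472146e-04, -6.46464490e-04,
         6.63998693e-04],
       [ 4.18978890e-04, -2.86485805e-01,  9.58084395e-01,
        -8.18447151e-02],
       [ 0.00000000e+00,  0.00000000e+00,  0.00000000e+00,
         1.00000000e+00]])}
```

View pics/scene0.png

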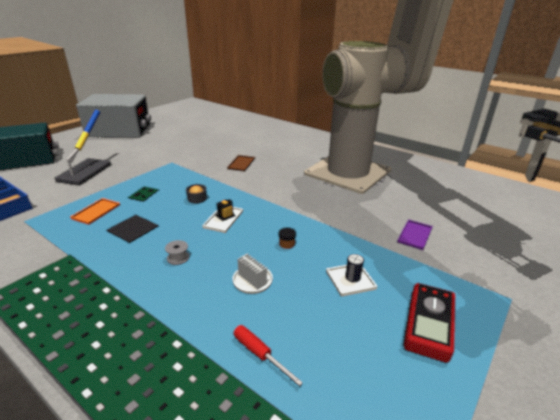

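View pics/side0.png

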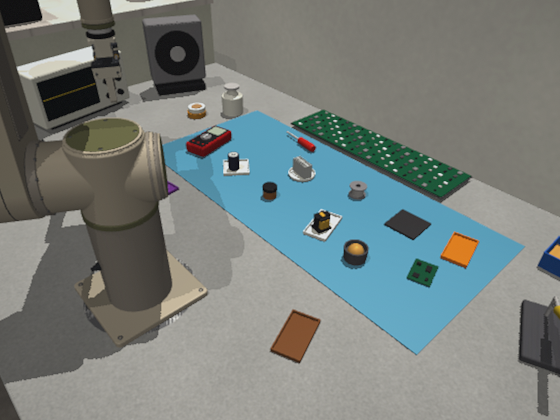

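View pics/wrist0.png

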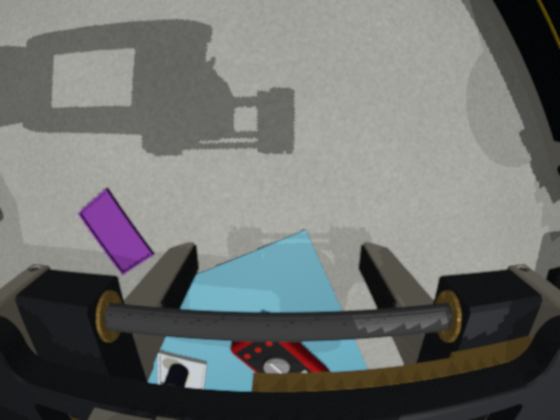

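The scene view shows:
- Capacitor at (354,268), in the square dish (351,279).
- Heat sink at (252,270), in the round dish (252,279).
- Transformer at (226,209), in a white oblong dish (223,217).
- Foam pad, dark grey, at (132,228); in the side view it is at (408,223).

Candidates for the long dish are white (223,217), orange (96,211), brown (241,162) and purple (416,234). The white one fits, because the description says white and rules out the other colours. I'll confirm it in an enlarged crop.

```bash
python3 - <<'E'
import cv2,numpy as np
a=cv2.imread("pics/scene0.png");b=cv2.imread("pics/side0.png")
def cr(i,x,y,w=64,h=48): return cv2.resize(i[y-h//2:y+h//2,x-w//2:x+w//2],(264,198),interpolation=cv2.INTER_CUBIC)
r1=[cr(a,223,213),cr(a,252,273),cr(a,351,272)]
r2=[cr(b,322,224),cr(b,301,169),cr(b,236,163)]
r3=[cr(a,132,228),cr(b,408,223),cr(b,358,189)]
cv2.imwrite("pics/crops1.png",np.vstack([np.hstack(r) for r in(r1,r2,r3)]))
E
```

```text
(no output)
```

View pics/crops1.png

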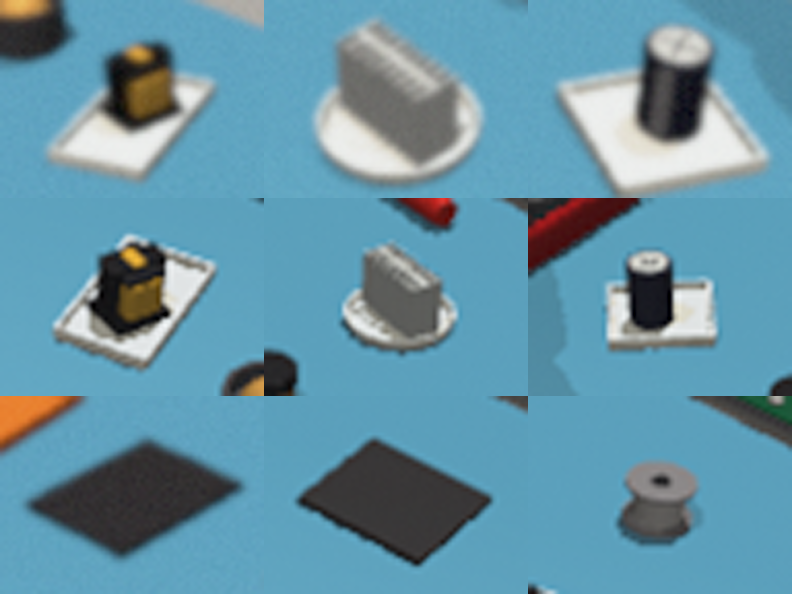

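```bash
cat > h.py <<'E'
import cv2,numpy as np
def load(n): 
    d=np.load(f"pics/{n}.npz");return {k:d[k] for k in d.files}
def proj(c,uv,z):
    K,T=c["intrinsics"],c["pose"];uv=np.atleast_2d(uv).astype(float)
    r=np.c_[uv,np.ones(len(uv))]@np.linalg.inv(K).T@T[:3,:3].T
    return T[:3,3]+r*((z-T[2,3])/r[:,2])[:,None]
def comp(mask,x,y,w,h):
    m=np.zeros_like(mask);m[y-h:y+h,x-w:x+w]=mask[y-h:y+h,x-w:x+w]
    n,l,s,_=cv2.connectedComponentsWithStats(m);i=1+np.argmax(s[1:,4]);return (l==i).astype(np.uint8)
def hull(m): 
    k=cv2.findContours(m,cv2.RETR_EXTERNAL,cv2.CHAIN_APPROX_NONE)[0];k=max(k,key=len);return cv2.convexHull(k)[:,0]
E
python3 - <<'E'
from h import *
S,D=load("scene0"),load("side0")
def masks(c):
    hsv=cv2.cvtColor(c["color"],cv2.COLOR_RGB2HSV);H,s,v=cv2.split(hsv)
    white=((v>185)&(s<60)).astype(np.uint8); notblue=(~((H>90)&(H<110)&(s>90))).astype(np.uint8)
    dark=(v<110).astype(np.uint8)*notblue; yel=((H<40)&(s>80)).astype(np.uint8)|dark
    gray=((s<50)&(v<=185)).astype(np.uint8)
    return dict(white=white,nb=notblue,dark=dark,yd=yel,gray=gray)
M={"scene":masks(S),"side":masks(D)}
items={ # name: mask, z mid, scene xywh, side xywh
"long":("white",.0075,(223,216,24,16),(323,225,24,18)),
"round":("white",.0075,(252,279,24,16),(301,172,20,12)),
"square":("white",.0075,(351,279,28,18),(236,166,20,12)),
"pad":("nb",.006,(132,228,29,16),(408,223,26,18)),
"cap":("dark",.031,(354,268,14,18),(234,161,12,14)),
"trans":("yd",.028,(225,209,14,15),(321,221,14,16)),
"sink":("gray",.0285,(252,270,22,20),(302,168,15,14)),
"jar":("nb",.021,(287,238,14,16),(270,190,12,13)),
"reel":("nb",.019,(177,252,16,16),(358,190,13,13)),
}
for k,(mk,z,a,b) in items.items():
    P=[]
    for n,c,r in(("scene",S,a),("side",D,b)):
        h=hull(comp(M[n][mk],*r));p=proj(c,h,z)[:,:2]
        m=np.zeros((420,560),np.uint8);cv2.fillConvexPoly(m,h,1)
        ctr=proj(c,np.argwhere(m)[:,::-1].mean(0),z)[0,:2]
        rr=cv2.minAreaRect((p*1000).astype(np.float32))
        e=np.diff(np.vstack([p,p[:1]]),axis=0);L=np.hypot(*e.T);i=np.argsort(-L)[:4]
        ap=cv2.approxPolyDP(h.reshape(-1,1,2),2.5,True)[:,0];q=proj(c,ap,z)[:,:2];ee=np.diff(np.vstack([q,q[:1]]),axis=0)
        print(k,n,"ctr",ctr.round(4),"rect",np.round(rr[0],0),np.round(rr[1],0),round(rr[2]),"edges",[(round(np.hypot(*x)*1000),round(np.degrees(np.arctan2(x[1],x[0]))%180)) for x in ee if np.hypot(*x)>.02])
E
```

```text
long scene ctr [ 0.4887 -0.1117] rect [ 487. -112.] [75. 66.] 17 edges [(59, 21), (63, 107), (68, 19), (62, 99)]
long side ctr [ 0.4667 -0.1149] rect [ 476. -108.] [111.  65.] 19 edges [(105, 19), (61, 112), (57, 20), (81, 148)]
round scene ctr [0.6272 0.0944] rect [629.  93.] [75. 27.] 77 edges [(45, 113), (24, 64), (27, 24), (75, 77)]
round side ctr [0.5784 0.1127] rect [578. 114.] [54. 15.] 80 edges [(51, 88), (26, 114), (30, 65)]
square scene ctr [0.4741 0.2656] rect [469. 263.] [83. 82.] 53 edges [(41, 143), (44, 110), (56, 53), (75, 144), (81, 55)]
square side ctr [0.4942 0.2524] rect [498. 258.] [78. 40.] 49 edges [(73, 56), (40, 147), (60, 43), (31, 176)]
pad scene ctr [ 0.6472 -0.2587] rect [ 646. -261.] [88. 89.] 4 edges [(83, 6), (83, 94), (84, 6), (82, 93)]
pad side ctr [ 0.6447 -0.2604] rect [ 645. -259.] [93. 90.] 3 edges [(87, 0), (83, 91), (88, 2), (86, 89)]
cap scene ctr [0.4741 0.269 ] rect [475. 269.] [66. 32.] 23 edges [(54, 20), (24, 128), (62, 27), (30, 109)]
cap side ctr [0.4621 0.2619] rect [462. 263.] [89. 37.] 48 edges [(72, 54), (26, 165), (90, 57), (30, 12
[... 278 characters left out ...]
1037] rect [604. 101.] [102.  57.] 80 edges [(69, 81), (40, 39), (27, 178), (67, 83), (46, 37), (24, 176)]
sink side ctr [0.5932 0.0941] rect [602. 102.] [144.  76.] 47 edges [(98, 73), (53, 28), (33, 148), (41, 87), (101, 38), (21, 176)]
jar scene ctr [0.4566 0.0839] rect [454.  82.] [82. 38.] 37 edges [(66, 42), (28, 153), (58, 35), (29, 146)]
jar side ctr [0.455  0.0824] rect [456.  83.] [80. 38.] 49 edges [(65, 48), (30, 158), (70, 54), (36, 147)]
reel scene ctr [ 0.6518 -0.0799] rect [651. -82.] [94. 50.] 54 edges [(56, 58), (20, 172), (22, 120), (73, 56), (20, 180), (29, 121)]
reel side ctr [ 0.6524 -0.0791] rect [653. -79.] [95. 50.] 39 edges [(78, 35), (40, 125), (79, 34), (39, 123)]
```

The crop confirms the white oblong dish holding the transformer, the round dish holding the heat sink, the square dish holding the capacitor, and a bare dark pad. Positions are good to a few mm, so I'll move over the dishes and refine with the wrist camera.

```bash
cat >> h.py <<'E'
from scipy.spatial.transform import Rotation as Ro
def snap(robot,name):
    s=robot.read_state();c=dict(robot.read_camera("wrist"))
    T=np.eye(4);T[:3,:3]=Ro.from_rotvec(s["orientation"]).as_matrix();T[:3,3]=s["tool_pos"]
    c["pose"]=T@c["tool_from_camera"];c["tcp"]=T
    np.savez(f"pics/{name}.npz",**c);cv2.imwrite(f"pics/{name}.png",c["color"][:,:,::-1]);return c
def wproj(c,uv,z):
    K,T=c["intrinsics"],c["pose"];p=(np.atleast_2d(uv).astype(float)-K[:2,2])/K[0,0]
    th=np.hypot(*p.T);r=np.c_[p*np.sinc(th/np.pi)[:,None],np.cos(th)]@T[:3,:3].T
    # sinc: direction p/th*sin(th)
    r=np.c_[p*(np.sin(th)/np.maximum(th,1e-9))[:,None],np.cos(th)]@T[:3,:3].T
    return T[:3,3]+r*((z-T[2,3])/r[:,2])[:,None]
def go(robot,X,Y,Z,yaw):
    "tool-frame shift, then turn, to reach TCP X,Y,Z and closing line at yaw (deg, mod 180)"
    s=robot.read_state();R=Ro.from_rotvec(s["orientation"]).as_matrix();y=np.degrees(np.arctan2(R[1,1],R[0,1]))
    d=R.T@(np.array([X,Y,Z])-s["tool_pos"]);t=(y-yaw+90)%180-90
    print("t",round(s["t"],1),"pos",s["tool_pos"].round(4),"yaw",round(y,1),"shift",d.round(4),"turn",round(t,1),"q1,q6",np.degrees(s["q"][[0,5]]).round(0))
E
sed -i '/np.sinc/d;/# sinc/d' h.py
python3 -m jog '1 -.0285 -.0167 0 0;1 -.0285 -.0167 0 0;1 -.0285 -.0167 0 0;1 -.0285 -.0167 0 0;1 -.0285 -.0167 0 0;1 -.0285 -.0167 0 0;1 -.0285 -.0167 0 0;1 -.0285 -.0167 0 0;1 -.0285 -.0167 0 0;1 -.0285 -.0167 0 0' 15
python3 - <<'E'
from h import *
from plant import robot
c=snap(robot,"w1")
go(robot,.56,.10,.30,66)
E
```

```text
t: 0.98
tool_pos: [0.4389, 0.2751, 0.3025]
orientation: [-0.664, -3.07, 0.0]
force: [0.8, 0.4, -0.6]
opening: 0.0928
gripper_force: 0.0
t 1.0 pos [0.4419 0.271  0.3025] yaw 65.5 shift [-0.1785 -0.1064  0.0032] turn -0.5 q1,q6 [ 26. -39.]
```

View pics/w1.png

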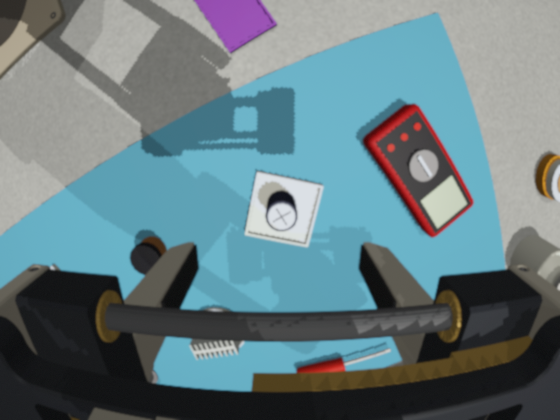

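The wrist view shows the capacitor top at (281,214) in the square dish (284,208), the jar at (147,252) and the multimeter at (420,168). Next, the round dish.

```bash

python3 -m jog '1 -.0225 -.0133 0 0;1 -.0225 -.0133 0 0;1 -.0225 -.0133 0 0;1 -.0225 -.0133 0 0;1 -.0225 -.0133 0 0;1 -.0225 -.0133 0 0;1 -.0225 -.0133 0 0;1 -.0225 -.0133 0 0;1 0 0 0 0;1 0 0 0 0' | head -2
python3 - <<'E'
from h import *
from plant import robot
snap(robot,"w2")
go(robot,.45,-.11,.30,66)
E
```

```text
t: 1.87
tool_pos: [0.5586, 0.1044, 0.3022]
t 1.9 pos [0.5582 0.1054 0.3023] yaw 65.5 shift [ 0.0093 -0.2408  0.0023] turn -0.5 q1,q6 [  6. -60.]
```

View pics/w2.png

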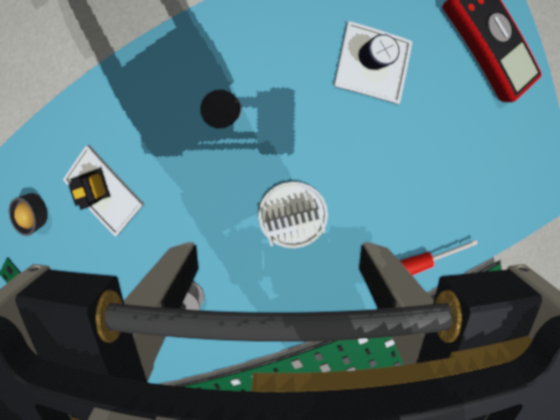

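The round dish is at (293,212) with the heat sink at (292,207), fins up. The long dish is at (104,190) with the transformer at (90,188). Next, over the long dish.

```bash

python3 -m jog '1 .001 -.030 0 0;1 .001 -.030 0 0;1 .001 -.030 0 0;1 .001 -.030 0 0;1 .001 -.030 0 0;1 .001 -.030 0 0;1 .001 -.030 0 0;1 .002 -.030 0 0;1 0 0 0 0;1 0 0 0 0' | head -2
python3 - <<'E'
from h import *
from plant import robot
snap(robot,"w3")
go(robot,.45,-.11,.30,66)
E
```

```text
t: 2.75
tool_pos: [0.4505, -0.1094, 0.3028]
t 2.8 pos [ 0.451  -0.1087  0.3028] yaw 65.6 shift [ 0.0004 -0.0016  0.0028] turn -0.4 q1,q6 [-20. -85.]
```

View pics/w3.png

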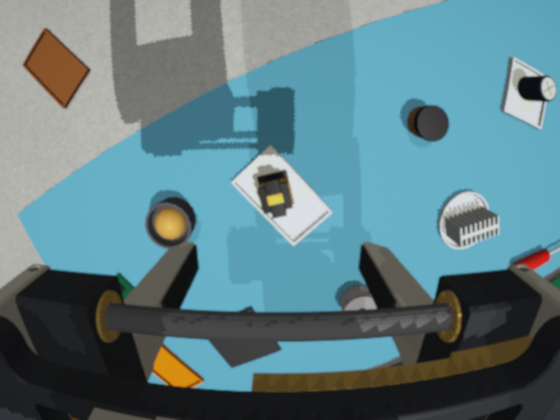

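```bash
cat > m.py <<'E'
from h import *
def nb(c):
    H,s,v=cv2.split(cv2.cvtColor(c["color"],cv2.COLOR_RGB2HSV));return (~((H>85)&(H<115)&(s>75))).astype(np.uint8),H,s,v
def rect(c,m,z):
    r=cv2.minAreaRect((wproj(c,hull(m),z)[:,:2]*1000).astype(np.float32));(w,h),a=r[1],r[2]
    if w<h: w,h,a=h,w,a+90
    return "ctr",np.round(r[0],1),"size",round(w,1),round(h,1),"long axis",round((a+90)%180-90,1)
E
python3 - <<'E'
from m import *
W={i:load(f"w{i}") for i in(1,2,3)}
for n,i,r in(("square",1,(284,208,45,45)),("round",2,(293,213,40,40)),("long",3,(281,196,56,54))):
    c=W[i];m=comp(nb(c)[0],*r);print(n,*rect(c,m,.012))
c=W[1];_,H,s,v=nb(c);m=comp(((v>170)&(s<60)).astype(np.uint8),282,214,17,16)
print("captop",*rect(c,comp((v<90).astype(np.uint8),282,208,22,26),.045))
c=W[3];_,H,s,v=nb(c);m=comp(((v<90)|((s>110)&(H<40))).astype(np.uint8),275,190,30,30);print("trans",*rect(c,m,.05),*rect(c,m,.028),hull(m).mean(0))
g=[cv2.resize(W[i]["color"][y-33:y+33,x-33:x+33,::-1],(264,264),interpolation=cv2.INTER_CUBIC) for i,x,y in((1,282,208),(2,293,211),(3,275,188))]
cv2.imwrite("pics/crops2.png",np.hstack(g))
E
```

```text
Traceback (most recent call last):
  File "m.py", line 5, in rect
    r=cv2.minAreaRect((wproj(c,hull(m),z)[:,:2]*1000).astype(np.float32));(w,h),a=r[1],r[2]
                       ~~~~~^^^^^^^^^^^^^
  File "h.py", line 21, in wproj
    r=np.c_[p*(np.sin(th)/np.maximum(th,1e-9))[:,None],np.cos(th)]@T[:3,:3].T
                      ^^
NameError: name 'th' is not defined
```

```bash
sed -i 's|^    r=np.c_\[p\*(np.sin|    th=np.hypot(*p.T)\n&|' h.py
python3 - <<'E'
from m import *
W={i:load(f"w{i}") for i in(1,2,3)}
for n,i,r in(("square",1,(284,208,45,45)),("round",2,(293,213,40,40)),("long",3,(281,196,56,54))):
    c=W[i];m=comp(nb(c)[0],*r);print(n,*rect(c,m,.012))
c=W[1];_,H,s,v=nb(c)
print("cap",*rect(c,comp((v<90).astype(np.uint8),282,208,22,26),.056))
c=W[3];_,H,s,v=nb(c);m=comp(((v<90)|((s>110)&(H<40))).astype(np.uint8),275,190,30,30);print("trans",*rect(c,m,.05),*rect(c,m,.028),hull(m).mean(0))
g=[cv2.resize(W[i]["color"][y-33:y+33,x-33:x+33,::-1],(264,264),interpolation=cv2.INTER_CUBIC) for i,x,y in((1,282,208),(2,293,211),(3,275,188))]
cv2.imwrite("pics/crops2.png",np.hstack(g))
E
```

```text
square ctr [474.3 265.4] size 83.6 82.7 long axis -36.4
round ctr [604.8 102.8] size 85.3 84.0 long axis -24.4
long ctr [ 470.9 -113.1] size 112.8 66.3 long axis 18.4
cap ctr [449.4 273. ] size 28.6 18.1 long axis 67.9
trans ctr [ 455.3 -115.5] size 46.9 32.3 long axis -11.4 ctr [ 460.4 -118.1] size 50.0 34.4 long axis -11.4 [275.42105263 190.68421053]
```

View pics/crops2.png

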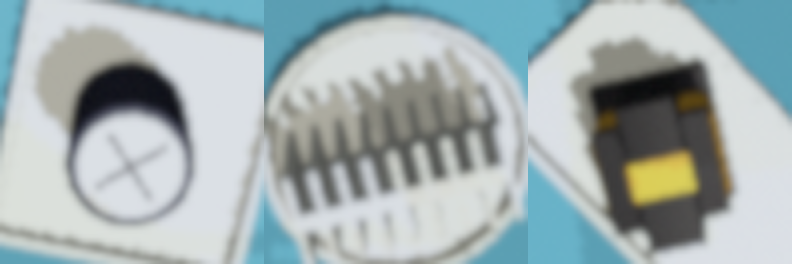

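The crops show the capacitor top at about (281.5,216), the heat sink comb tilted about 13° (yaw ≈ 79°), and the transformer at about (275,191), with sides at −12°/78°. I'll move over the transformer, aligned and lower, to refine its position.

```bash

python3 - <<'E'
from h import *
from plant import robot
go(robot,.460,-.117,.20,78)
E
python3 -m jog '1 0 0 .02 -6;1 -.003 -.002 .020 -6.5;1 -.005 0 .020 0;1 -.003 -.002 .022 0;1 0 0 .020 0;1 0 0 0 0;1 0 0 0 0' | head -2
python3 - <<'E'
from m import *
from plant import robot
c=snap(robot,"w4")
go(robot,.460,-.117,.20,78)
g=c["color"][110:310,150:410,::-1]
cv2.imwrite("pics/crop4.png",cv2.resize(g,(780,600),interpolation=cv2.INTER_CUBIC))
E
```

```text
t 2.8 pos [ 0.451  -0.1087  0.3028] yaw 65.6 shift [-0.0116 -0.0039  0.1028] turn -12.4 q1,q6 [-20. -85.]
t: 3.38
tool_pos: [0.4603, -0.1142, 0.1998]
t 3.4 pos [ 0.4611 -0.1148  0.2013] yaw 78.2 shift [ 0.0006 -0.0024  0.0013] turn 0.2 q1,q6 [-20. -98.]
```

View pics/crop4.png

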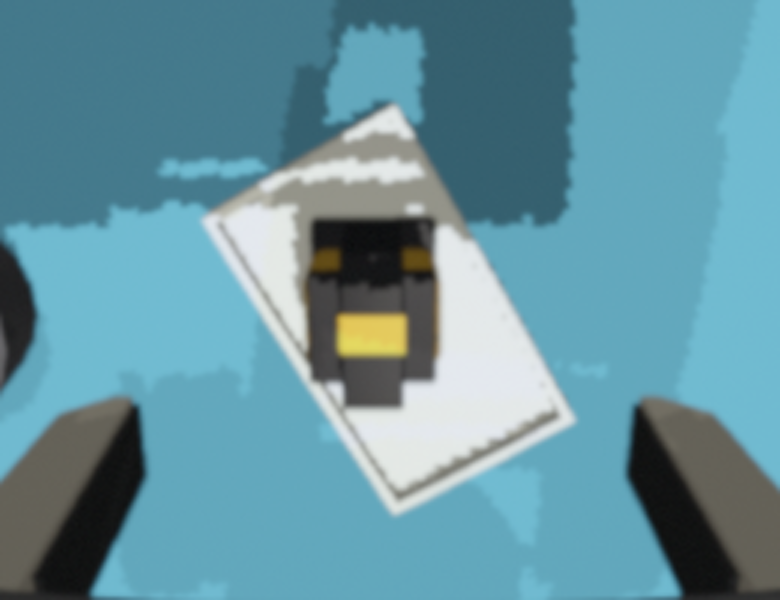

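```bash
python3 - <<'E'
from m import *
c=load("w4")
def P(u,v,z): 
    p=wproj(c,[150+u/3,110+v/3],z)[0]; return p, (c["tcp"][:3,:3].T@(p-c["tcp"][:3,3]))[:2]
for n,u,v,z in(("top near",371,278,.05),("top far",371,407,.05),("yellow",371,335,.05),("wing far",371,380,.05),("base near",371,218,.006),("left top",308,340,.05),("right top",438,340,.05),("base L",312,219,.006),("base R",436,219,.006),("wingfar base?",371,380,.006)):
    p,t=P(u,v,z);print(n,p[:2].round(4),"tool",t.round(4))
print(*rect(c,comp(nb(c)[0],150+390//3,110+310//3,66,72),.012))
E
```

```text
top near [ 0.446 -0.114] tool [ 0.0135 -0.0028]
top far [ 0.4799 -0.1213] tool [-0.0211 -0.003 ]
yellow [ 0.4606 -0.1171] tool [-0.0014 -0.0029]
wing far [ 0.4725 -0.1197] tool [-0.0136 -0.003 ]
base near [ 0.4405 -0.1134] tool [ 0.019  -0.0034]
left top [ 0.4587 -0.133 ] tool [-0.0027 -0.0188]
right top [ 0.4654 -0.1009] tool [-0.0027  0.014 ]
base L [ 0.4372 -0.1302] tool [ 0.0187 -0.0205]
base R [ 0.4446 -0.0951] tool [0.0187 0.0154]
wingfar base? [ 0.4897 -0.124 ] tool [-0.0314 -0.0037]
ctr [ 470.9 -113.3] size 112.6 66.2 long axis 18.1
```

```bash

python3 -m jog '1 -.001 -.003 .025 0;1 0 0 .025 0;1 0 0 .025 0;1 0 0 .015 0;1 0 0 .010 0;1 0 0 0 0;0 0 0 0 0;0 0 0 0 0;0 0 0 0 0;0 0 0 0 0' 20
python3 -m jog '0 0 0 0 0;0 0 0 0 0;0 0 0 0 0;0 0 0 0 0'
python3 - <<'E'
from h import *
from plant import robot
go(robot,.646,-.2595,.160,78)
E
```

```text
t: 4.27
tool_pos: [0.462, -0.1194, 0.1022]
orientation: [0.325, 3.122, -0.001]
force: [-0.5, 0.7, 0.4]
opening: 0.0709
gripper_force: 0.0
t: 4.6
tool_pos: [0.461, -0.1191, 0.1008]
orientation: [0.326, 3.125, -0.0]
force: [0.2, 0.2, 1.0]
opening: 0.0444
gripper_force: 0.0
t 4.6 pos [ 0.461  -0.1191  0.1008] yaw 78.1 shift [-0.2099 -0.0992 -0.0591] turn 0.1 q1,q6 [-21. -99.]
```

```bash

python3 -m jog '0 0 0 0 0;0 0 0 0 0;0 0 0 0 0;0 0 0 0 0;0 0 0 0 0' | tail -2
python3 -m jog '0 0 0 -.01 0;0 0 0 -.02 0;0 0 0 -.025 0;0 0 0 -.015 0;0 0 0 0 0;0 0 0 0 0' | grep -v orient
python3 - <<'E'
from m import *
from plant import robot
c=snap(robot,"w5")
go(robot,.646,-.2595,.160,78)
E
```

```text
opening: 0.0359
gripper_force: 20.0
t: 5.52
tool_pos: [0.4617, -0.1193, 0.1718]
force: [-0.0, 0.4, -1.4]
opening: 0.0356
gripper_force: 20.0
t 5.6 pos [ 0.4609 -0.119   0.1705] yaw 78.1 shift [-0.2101 -0.0993  0.0105] turn 0.1 q1,q6 [-21. -99.]
```

```bash

python3 -m jog '0 -.015 -.007 0 0;0 -.027 -.0127 0 0;0 -.028 -.0133 0 0;0 -.028 -.0133 0 0;0 -.028 -.0133 0 0;0 -.028 -.0133 0 0;0 -.028 -.0133 0 0;0 -.018 -.0083 0 0;0 -.010 -.0047 0 0;0 0 0 0 0' | grep -v orient
python3 -m jog '0 0 0 .025 0;0 0 0 .020 0;0 0 0 .012 0;0 0 0 .004 0;0 0 0 0 0;0 0 0 0 0;0 0 0 0 0' | grep -v orient
python3 - <<'E'
from h import *
from plant import robot
go(robot,.646,-.2595,.1038,78)
E
```

```text
t: 6.4
tool_pos: [0.6462, -0.2605, 0.1678]
force: [0.5, -1.3, -0.8]
opening: 0.0358
gripper_force: 20.0
t: 6.98
tool_pos: [0.6468, -0.2597, 0.1114]
force: [-0.3, -0.4, -0.6]
opening: 0.036
gripper_force: 20.0
t 7.0 pos [ 0.6468 -0.2597  0.1114] yaw 78.1 shift [0.0008 0.     0.0076] turn 0.1 q1,q6 [ -26. -104.]
```

```bash

python3 -m jog '0 0 0 .002 0;0 0 0 .002 0;0 0 0 .0015 0;0 0 0 .001 0;0 0 0 0 0;0 0 0 0 0' | grep -v orient
python3 -m jog '0 0 0 .001 0;0 0 0 0 0' | grep -v orient
```

```text
t: 7.48
tool_pos: [0.6464, -0.2596, 0.1038]
force: [0.8, 0.1, 2.7]
opening: 0.036
gripper_force: 20.0
t: 7.65
tool_pos: [0.6464, -0.2596, 0.1038]
force: [-3.6, 1.9, 9.6]
opening: 0.036
gripper_force: 20.0
```

```bash

python3 -m jog '1 0 0 0 0;1 0 0 0 0;1 0 0 0 0;1 0 0 0 0;1 0 0 0 0;1 0 0 0 0;1 0 0 0 0' | grep -v orient
python3 -m jog '1 0 0 -.015 0;1 0 0 -.025 0;1 0 0 -.03 0;1 0 0 -.03 0;1 0 0 0 0;1 0 0 0 0' | grep -v orient
python3 - <<'E'
from m import *
from plant import robot
c=snap(robot,"w6")
go(robot,.585,.1025,.20,78)
_,H,s,v=nb(c)
m=nb(c)[0];k=comp(m,280,210,70,80);print(*rect(c,k,.009))
E
```

```text
t: 8.23
tool_pos: [0.646, -0.2594, 0.1021]
force: [-1.0, 0.8, 0.7]
opening: 0.0776
gripper_force: 0.0
t: 8.73
tool_pos: [0.6478, -0.2602, 0.2072]
force: [0.5, -0.6, -0.4]
opening: 0.093
gripper_force: 0.0
t 8.8 pos [ 0.6467 -0.2597  0.2045] yaw 78.1 shift [0.1351 0.3417 0.0038] turn 0.1 q1,q6 [ -26. -104.]
ctr [ 645.3 -259.7] size 89.2 88.5 long axis 3.4
```

View pics/w6.png

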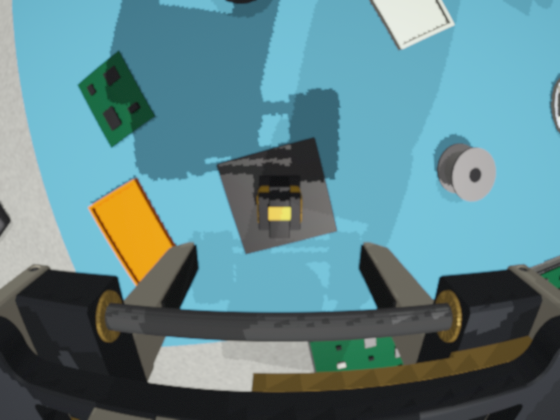

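The transformer stands upright in the middle of the pad, at (280,208) on pad centre (278,196), and is released. Next, the heat sink.

```bash

python3 -m jog '1 .010 .029 0 0;1 .010 .029 0 0;1 .010 .029 0 0;1 .010 .029 0 0;1 .010 .029 0 0;1 .010 .029 0 0;1 .010 .029 0 0;1 .010 .029 0 0;1 .010 .029 0 0;1 .010 .029 0 0' | head -2
python3 -m jog '1 .0105 .029 0 0;1 .005 .027 0 0;1 0 0 0 7;1 0 0 0 7;1 0 0 0 7;1 0 0 0 7;1 0 0 0 7;1 0 0 0 7;1 0 0 0 7;1 0 0 0 7' | head -2
python3 -m jog '1 0 0 0 7;1 0 0 0 7;1 0 0 0 7;1 0 0 0 7;1 0 0 0 5;1 0 0 0 0;1 0 0 0 0' | head -2
python3 - <<'E'
from m import *
from plant import robot
c=snap(robot,"w7")
go(robot,.6045,.1025,.20,-11)
g=c["color"][110:310,150:410,::-1]
cv2.imwrite("pics/crop7.png",cv2.resize(g,(780,600),interpolation=cv2.INTER_CUBIC))
E
```

```text
t: 9.62
tool_pos: [0.6065, 0.0464, 0.2005]
t: 10.45
tool_pos: [0.6033, 0.1029, 0.2004]
t: 11.03
tool_pos: [0.6036, 0.1029, 0.2009]
t 11.1 pos [0.6038 0.1029 0.2012] yaw -10.7 shift [-0.0002  0.0008  0.0012] turn 0.3 q1,q6 [ 5. 16.]
```

View pics/crop7.png

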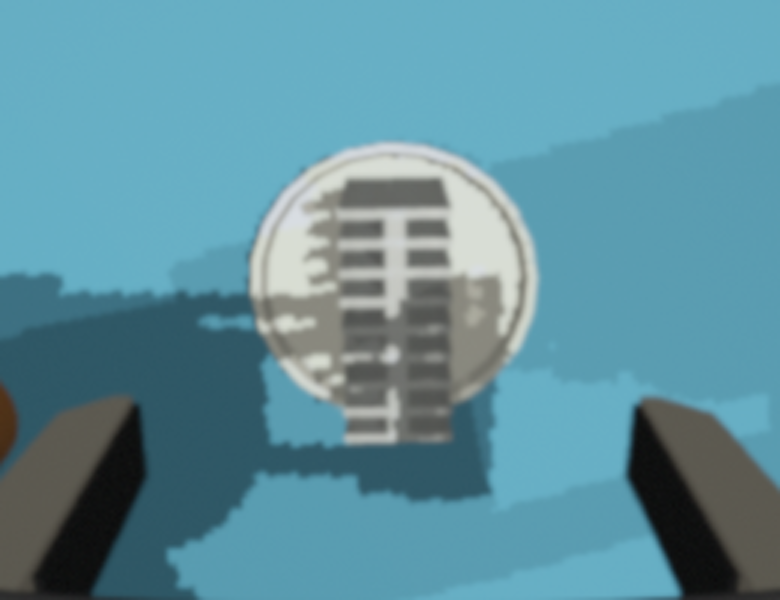

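```bash
python3 - <<'E'
from m import *
c=load("w7")
def P(u,v,z): 
    p=wproj(c,[150+u/3,110+v/3],z)[0]; return p, (c["tcp"][:3,:3].T@(p-c["tcp"][:3,3]))[:2]
for n,u,v,z in(("nearL",338,208,.051),("nearR",450,208,.051),("farL",345,443,.051),("farR",452,443,.051),("bnL",347,180,.006),("bnR",443,180,.006)):
    p,t=P(u,v,z);print(n,p[:2].round(4),"tool",t.round(4))
print(*rect(c,comp(nb(c)[0],150+394//3,110+270//3,50,44),.012))
k=comp(nb(c)[0],150+394//3,110+270//3,60,60);h=hull(k);h=h[h[:,1]<110+300/3];(x,y),r=cv2.minEnclosingCircle((wproj(c,h,.012)[:,:2]*1000).astype(np.float32));print("round",x,y,r)
E
```

```text
nearL [0.5976 0.136 ] tool [ 0.0316 -0.0117]
nearR [0.6243 0.131 ] tool [0.0316 0.0155]
farL [0.5867 0.0742] tool [-0.0312 -0.0109]
farR [0.6144 0.0689] tool [-0.0313  0.0173]
bnL [0.5977 0.1347] tool [ 0.0303 -0.0112]
bnR [0.6249 0.1296] tool [0.0303 0.0164]
ctr [605.7 106. ] size 84.2 77.8 long axis -10.7
round 606.3487548828125 107.82853698730469 42.0811882019043
```

```bash

python3 -m jog '.85 0 .0026 .025 -1;.85 0 0 .025 0;.85 0 0 .025 0;.85 0 0 .015 0;.7 0 0 .010 0;.7 0 0 0 0;0 0 0 0 0;0 0 0 0 0;0 0 0 0 0;0 0 0 0 0' 20 | grep -v orient
python3 -m jog '0 0 0 0 0;0 0 0 0 0;0 0 0 0 0;0 0 0 0 0;0 0 0 0 0;0 0 0 0 0' | grep -v orient
```

```text
t: 11.92
tool_pos: [0.6079, 0.1026, 0.1038]
force: [0.7, 0.6, 0.0]
opening: 0.0437
gripper_force: 0.0
t: 12.42
tool_pos: [0.6072, 0.1025, 0.1028]
force: [-1.2, 0.3, 6.0]
opening: 0.0276
gripper_force: 20.0
```

```bash

python3 -m jog '0 0 0 -.005 0;0 0 0 -.015 0;0 0 0 -.025 0;0 0 0 -.025 0;0 0 0 0 0;0 0 0 0 0' | grep -v orient
python3 - <<'E'
from m import *
from plant import robot
c=snap(robot,"w8")
go(robot,.471,-.113,.17,-71.8)
k=comp(nb(c)[0],280,195,60,44);print(*rect(c,k,.012))
E
```

```text
t: 12.92
tool_pos: [0.6081, 0.1025, 0.1741]
force: [0.1, -0.5, -0.5]
opening: 0.0281
gripper_force: 20.0
t 13.0 pos [0.607  0.1024 0.1721] yaw -9.9 shift [-0.2356 -0.0969  0.0021] turn 61.9 q1,q6 [ 5. 15.]
ctr [606.6 114.1] size 83.7 61.2 long axis -10.0
```

```bash

python3 -m jog '0 -.015 -.006 0 0;0 -.026 -.0107 0 0;0 -.027 -.0111 0 0;0 -.027 -.0111 0 0;0 -.027 -.0111 0 0;0 -.027 -.0111 0 0;0 -.027 -.0111 0 0;0 -.027 -.0111 0 0;0 -.020 -.0083 0 0;0 -.0126 -.0053 0 0' | head -2
python3 -m jog '0 0 0 0 4;0 0 0 0 7;0 0 0 0 7;0 0 0 0 7;0 0 0 0 7;0 0 0 0 7;0 0 0 0 7;0 0 0 0 7;0 0 0 0 6;0 0 0 0 3' | head -2
python3 -m jog '0 0 0 0 0;0 0 0 0 0' | grep -v ori
python3 - <<'E'
from m import *
from plant import robot
c=snap(robot,"w9")
go(robot,.471,-.113,.110,-71.8)
g=c["color"][110:310,150:410,::-1]
cv2.imwrite("pics/crop9.png",cv2.resize(g,(780,600),interpolation=cv2.INTER_CUBIC))
E
```

```text
t: 13.8
tool_pos: [0.4685, -0.1143, 0.17]
t: 14.63
tool_pos: [0.4697, -0.1126, 0.17]
t: 14.8
tool_pos: [0.47, -0.1126, 0.1706]
force: [0.1, 0.8, -0.4]
opening: 0.028
gripper_force: 20.0
t 14.8 pos [ 0.4702 -0.1127  0.1709] yaw -71.8 shift [0.0007 0.0006 0.0609] turn 0.0 q1,q6 [-20.  52.]
```

View pics/crop9.png

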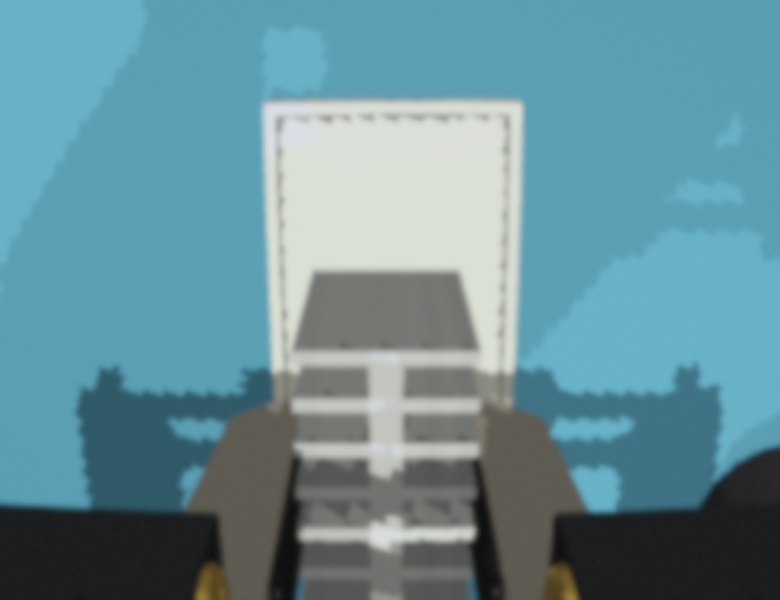

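The heat sink hangs upright and aligned over the empty long dish, whose far rim corners are at crop (263,102) and (524,102). It sits about 8 crop px left of the dish centre line.

```bash
python3 - <<'E'
from m import *
c=load("w9")
p=wproj(c,[[150+u/3,110+v/3] for u,v in((263,102),(524,102),(273,400),(515,400))],.012);R=c["tcp"]
t=(p-R[:3,3])@R[:3,:3];print(t.round(4)[:,:2])
for z in(.0766,):
    q=wproj(c,[[150+u/3,110+v/3] for u,v in((313,271),(459,271))],z);print("sink base near",((q-R[:3,3])@R[:3,:3]).round(4)[:,:2])
q=wproj(c,[[150+u/3,110+v/3] for u,v in((293,352),(480,352))],.1216);print("sink top near",((q-R[:3,3])@R[:3,:3]).round(4)[:,:2])
E
```

```text
[[ 0.0562 -0.0309]
 [ 0.0562  0.0337]
 [-0.0233 -0.0309]
 [-0.0234  0.0343]]
sink base near [[ 0.0308 -0.0142]
 [ 0.0308  0.0131]]
sink top near [[ 0.0313 -0.014 ]
 [ 0.0313  0.0129]]
```

```bash

python3 -m jog '0 .001 .002 .012 0;0 0 0 .020 0;0 0 0 .018 0;0 0 0 .008 0;0 0 0 .003 0;0 0 0 0 0;0 0 0 .002 0;0 0 0 .0015 0;0 0 0 0 0;0 0 0 0 0' | grep -v orient
```

```text
t: 15.68
tool_pos: [0.473, -0.1147, 0.1084]
force: [-0.3, -0.4, -1.3]
opening: 0.0279
gripper_force: 20.0
```

```bash

python3 -m jog '0 0 0 .002 0;0 0 0 .0015 0;0 0 0 0 0;0 0 0 0 0' | grep -v orient
python3 -m jog '0 0 0 .001 0;0 0 0 .0005 0;0 0 0 0 0;0 0 0 0 0' | grep -v orient
```

```text
t: 16.02
tool_pos: [0.4725, -0.1145, 0.1041]
force: [0.2, 0.4, -1.2]
opening: 0.0279
gripper_force: 20.0
t: 16.35
tool_pos: [0.4726, -0.1146, 0.1027]
force: [-0.0, -0.8, -0.5]
opening: 0.0277
gripper_force: 20.0
```

```bash

python3 -m jog '0 0 0 .0005 0;0 0 0 .0005 0;0 0 0 0 0;0 0 0 0 0' | grep -v orient
```

```text
t: 16.68
tool_pos: [0.4727, -0.1146, 0.1028]
force: [-6.6, 1.6, 10.6]
opening: 0.0279
gripper_force: 20.0
```

```bash

python3 -m jog '1 0 0 0 0;1 0 0 0 0;1 0 0 0 0;1 0 0 0 0;1 0 0 0 0;1 0 0 0 0;1 0 0 0 0;1 0 0 -.015 0;1 0 0 -.025 0;1 0 0 -.03 0' | grep -v orient
python3 -m jog '1 0 0 -.03 0;1 0 0 0 0;1 0 0 0 0' | head -2
python3 - <<'E'
from m import *
from plant import robot
c=snap(robot,"w10")
k=comp(nb(c)[0],280,205,70,80);print(*rect(c,k,.012))
cv2.imwrite("pics/crop10.png",cv2.resize(c["color"][80:280,150:410,::-1],(780,600),interpolation=cv2.INTER_CUBIC))
w=load("w1");p=wproj(w,[281.5,216.25],.056)[0];print("cap",p)
go(robot,p[0],p[1],.20,-71.8);go(robot,.605,.103,.2,0)
E
```

```text
t: 17.52
tool_pos: [0.471, -0.114, 0.1705]
force: [0.7, -0.7, -0.0]
opening: 0.0895
gripper_force: 0.0
t: 17.77
tool_pos: [0.4739, -0.1151, 0.204]
ctr [ 471.3 -113.1] size 112.2 65.7 long axis 18.4
cap [0.46699955 0.26655775 0.056     ]
t 17.8 pos [ 0.4729 -0.1147  0.2021] yaw -71.9 shift [ 0.1129 -0.3642  0.0019] turn -0.1 q1,q6 [-20.  52.]
t 17.8 pos [ 0.4729 -0.1147  0.2021] yaw -71.9 shift [ 0.1932 -0.1659  0.0022] turn -71.9 q1,q6 [-20.  52.]
```

View pics/crop10.png

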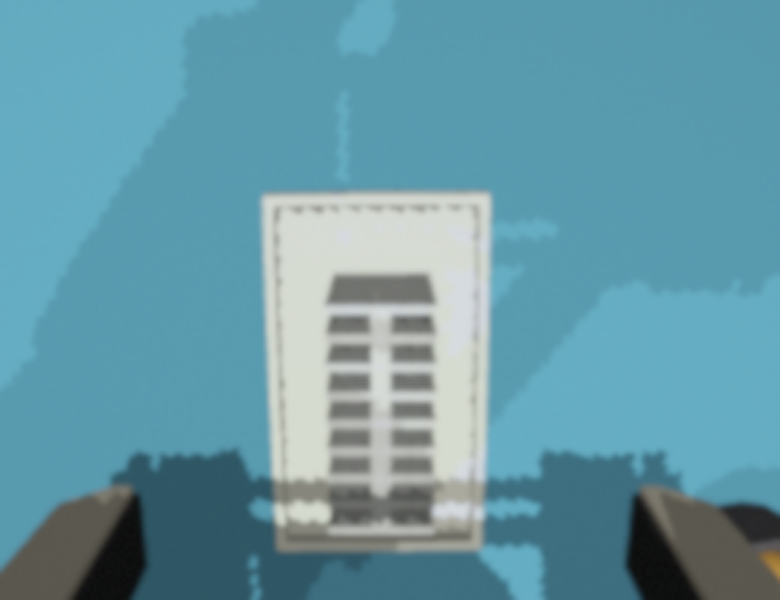

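The heat sink stands lengthways and centred in the long dish, at crop (380,420) within the rim 262–490. Next, the capacitor.

```bash

python3 -m jog '1 .009 -.030 0 0;1 .009 -.030 0 0;1 .009 -.030 0 0;1 .009 -.030 0 0;1 .009 -.030 0 0;1 .009 -.030 0 0;1 .009 -.030 0 0;1 .009 -.030 0 0;1 .009 -.030 0 0;1 .009 -.030 0 0' | head -2
python3 -m jog '1 .009 -.030 0 0;1 .009 -.030 0 0;1 .005 -.004 0 0;1 0 0 0 -7;1 0 0 0 -7;1 0 0 0 -7;1 0 0 0 -7;1 0 0 0 -7;1 0 0 0 -7;1 0 0 0 -5' | head -2
python3 -m jog '1 0 0 0 0;1 0 0 0 0' | head -2
python3 - <<'E'
from m import *
from plant import robot
c=snap(robot,"w11")
go(robot,.467,.2666,.20,-25)
_,H,s,v=nb(c);g=c["color"]
print("square",*rect(c,comp(nb(c)[0],278,205,75,75),.012))
d=comp((v<80).astype(np.uint8),278,205,45,45);h=hull(d)
R=c["tcp"]
for z in(.056,.006):
    q=(wproj(c,h,z)-R[:3,3])@R[:3,:3];print(z,"tool min",q.min(0)[:2].round(4),"max",q.max(0)[:2].round(4))
print(h.min(0),h.max(0))
E
```

```text
t: 18.65
tool_pos: [0.4635, 0.1998, 0.1995]
t: 19.48
tool_pos: [0.4661, 0.2656, 0.1997]
t: 19.65
tool_pos: [0.4663, 0.2658, 0.2002]
t 19.7 pos [0.4665 0.2659 0.2006] yaw -25.1 shift [0.0008 0.0002 0.0006] turn -0.1 q1,q6 [24. 49.]
square ctr [474.9 265.6] size 82.3 81.7 long axis 53.6
0.056 tool min [-0.0138 -0.0162] max [0.0278 0.017 ]
0.006 tool min [-0.0347 -0.0197] max [0.0161 0.0209]
[257 186] [302 240]
```

```bash

python3 -m jog '.9 .001 .0003 .025 0;.9 0 0 .025 0;.9 0 0 .025 0;.8 0 0 .015 0;.6 0 0 .009 0;.6 0 0 0 0;0 0 0 0 0;0 0 0 0 0;0 0 0 0 0;0 0 0 0 0' 20 | grep -v orient
python3 -m jog '0 0 0 0 0;0 0 0 0 0;0 0 0 0 0;0 0 0 0 0' | grep -v orient
```

```text
t: 20.53
tool_pos: [0.4684, 0.2677, 0.1041]
force: [-0.6, 0.0, -0.3]
opening: 0.0415
gripper_force: 0.0
t: 20.87
tool_pos: [0.4682, 0.2676, 0.1037]
force: [-1.5, 0.1, 5.7]
opening: 0.0345
gripper_force: 20.0
```

```bash

python3 -m jog '0 0 0 -.005 0;0 0 0 -.015 0;0 0 0 -.025 0;0 0 0 -.025 0;0 0 0 0 0;0 0 0 0 0' | grep -v orient
python3 - <<'E'
from m import *
from plant import robot
snap(robot,"w12")
go(robot,.605,.103,.17,-25)
E
```

```text
t: 21.37
tool_pos: [0.4686, 0.2678, 0.1747]
force: [-0.1, 0.2, -1.6]
opening: 0.0348
gripper_force: 20.0
t 21.4 pos [0.4676 0.2673 0.173 ] yaw -24.9 shift [-0.0912  0.1938  0.003 ] turn 0.1 q1,q6 [24. 49.]
```

```bash

python3 -m jog '0 -.007 .014 0 0;0 -.011 .023 0 0;0 -.011 .024 0 0;0 -.011 .024 0 0;0 -.011 .024 0 0;0 -.011 .024 0 0;0 -.011 .024 0 0;0 -.011 .023 0 0;0 -.007 .014 0 0;0 0 0 0 0' | head -2
python3 -m jog '0 0 0 0 0;0 0 0 0 0' | head -2
python3 - <<'E'
from m import *
from plant import robot
from scipy.optimize import least_squares
c=snap(robot,"w13")
go(robot,.605,.103,.11,-25)
def circ(c,x,y,w,h,vmax):
    k=comp(nb(c)[0],x,y,w,h);k=max(cv2.findContours(k,cv2.RETR_EXTERNAL,cv2.CHAIN_APPROX_NONE)[0],key=len)[:,0]
    k=k[(k[:,1]<vmax)&(k[:,1]>y-h+1)&(abs(k[:,0]-x)<w-1)];p=wproj(c,k,.012)[:,:2]
    for r0 in(.042,None):
        f=(lambda a:np.hypot(*(p-a[:2]).T)-(r0 or a[2]))
        s=least_squares(f,[.605,.103,.042],loss="soft_l1",f_scale=.001);print(s.x.round(4),"n",len(p),"rms",np.sqrt((f(s.x)**2).mean()).round(4),k.min(0),k.max(0))
circ(c,280,195,70,80,205)
circ(load("w7"),281,200,70,60,225)
_,H,s,v=nb(c);cv2.imwrite("pics/crop13.png",cv2.resize(c["color"][110:310,150:410,::-1],(780,600),interpolation=cv2.INTER_CUBIC))
E
```

```text
t: 22.25
tool_pos: [0.6059, 0.1005, 0.1711]
t: 22.42
tool_pos: [0.6042, 0.1038, 0.1717]
t 22.5 pos [0.6042 0.104  0.172 ] yaw -24.9 shift [-0.0006  0.0012  0.062 ] turn 0.1 q1,q6 [ 5. 30.]
[0.605 0.103 0.042] n 129 rms 0.0002 [229 163] [333 204]
[0.6051 0.1032 0.0419] n 129 rms 0.0002 [229 163] [333 204]
[0.605 0.103 0.042] n 177 rms 0.0003 [233 157] [329 224]
[0.605  0.1031 0.0419] n 177 rms 0.0003 [233 157] [329 224]
```

The rim fit gives the round dish centre at (0.605, 0.103) with 0.2 mm rms. I'm lowering the capacitor.

```bash

python3 -m jog '0 -.0006 .0012 .012 0;0 0 0 .020 0;0 0 0 .018 0;0 0 0 .008 0;0 0 0 .003 0;0 0 0 .002 0;0 0 0 .0015 0;0 0 0 0 0;0 0 0 0 0' | grep -v orient
python3 -m jog '0 0 0 .001 0;0 0 0 .001 0;0 0 0 0 0;0 0 0 0 0' | grep -v orient
```

```text
t: 23.22
tool_pos: [0.6067, 0.1021, 0.1093]
force: [-0.1, 0.7, -0.3]
opening: 0.0344
gripper_force: 20.0
t: 23.55
tool_pos: [0.606, 0.102, 0.1063]
force: [0.6, -0.4, -0.2]
opening: 0.0346
gripper_force: 20.0
```

```bash

python3 -m jog '0 0 0 .0005 0;0 0 0 .0005 0;0 0 0 0 0;0 0 0 0 0' | grep -v orient
```

```text
t: 23.88
tool_pos: [0.606, 0.102, 0.1052]
force: [0.2, 0.6, -0.3]
opening: 0.0349
gripper_force: 20.0
```

```bash

python3 -m jog '0 -.0005 -.0015 .0005 0;0 0 0 .0005 0;0 0 0 0 0;0 0 0 0 0' | grep -v orient
python3 -m jog '0 0 0 .0005 0;0 0 0 0 0;0 0 0 0 0' | grep -v orient
```

```text
t: 24.22
tool_pos: [0.6044, 0.1022, 0.1042]
force: [0.8, 0.2, -0.8]
opening: 0.0346
gripper_force: 20.0
t: 24.47
tool_pos: [0.6045, 0.1022, 0.1038]
force: [0.8, 0.4, 0.0]
opening: 0.0346
gripper_force: 20.0
```

```bash

python3 -m jog '0 0 0 .0005 0;0 0 0 0 0;0 0 0 0 0' | grep -v orient
python3 -m jog '0 0 0 .0005 0;0 0 0 0 0;0 0 0 0 0' | grep -v orient
```

```text
t: 24.72
tool_pos: [0.6046, 0.1022, 0.1037]
force: [-2.7, -0.2, 6.3]
opening: 0.0346
gripper_force: 20.0
t: 24.97
tool_pos: [0.6046, 0.1023, 0.1037]
force: [-5.2, 0.1, 9.3]
opening: 0.0347
gripper_force: 20.0
```

```bash

python3 -m jog '1 0 0 0 0;1 0 0 0 0;1 0 0 0 0;1 0 0 0 0;1 0 0 0 0;1 0 0 0 0;1 0 0 0 0;1 0 0 -.015 0;1 0 0 -.025 0;1 0 0 -.03 0' | grep -v orient
python3 -m jog '1 0 0 -.03 0;1 0 0 0 0;1 0 0 0 0' | head -2
python3 - <<'E'
from m import *
from plant import robot
c=snap(robot,"w14")
_,H,s,v=nb(c);h=hull(comp((v<80).astype(np.uint8),278,205,45,45));R=c["tcp"]
for z in(.056,.006):
    q=wproj(c,h,z)@R[:3,:3]-(np.array([.605,.103,z])@R[:3,:3]);print(z,"rel dish, tool axes",q.min(0)[:2].round(4),q.max(0)[:2].round(4))
go(robot,.6464,-.2596,.20,78.1)
E
```

```text
t: 25.8
tool_pos: [0.6029, 0.1021, 0.1711]
force: [0.1, 0.4, -0.4]
opening: 0.092
gripper_force: 0.0
t: 26.05
tool_pos: [0.6061, 0.1024, 0.2057]
0.056 rel dish, tool axes [-0.0158 -0.017 ] [0.0245 0.0157]
0.006 rel dish, tool axes [-0.0365 -0.0208] [0.0125 0.019 ]
t 26.1 pos [0.6049 0.1023 0.2035] yaw -24.9 shift [-0.3108  0.19    0.0035] turn 77.0 q1,q6 [ 5. 30.]
```

The capacitor is centred to within about 2 mm. Next I'll fetch the transformer.

```bash

python3 -m jog '1 -.026 .016 0 0;1 -.026 .016 0 0;1 -.026 .016 0 0;1 -.026 .016 0 0;1 -.026 .016 0 0;1 -.026 .016 0 0;1 -.026 .016 0 0;1 -.026 .016 0 0;1 -.026 .016 0 0;1 -.026 .016 0 0' | head -2
python3 -m jog '1 -.026 .016 0 0;1 -.025 .014 0 0;1 0 0 0 7;1 0 0 0 7;1 0 0 0 7;1 0 0 0 7;1 0 0 0 7;1 0 0 0 7;1 0 0 0 7;1 0 0 0 7' | head -2
python3 -m jog '1 0 0 0 7;1 0 0 0 7;1 0 0 0 7;1 0 0 0 0;1 0 0 0 0' | head -2
python3 - <<'E'
from m import *
from plant import robot
c=snap(robot,"w15")
go(robot,.6464,-.2596,.1035,78.1)
E
```

```text
t: 26.93
tool_pos: [0.6391, -0.2021, 0.2002]
t: 27.77
tool_pos: [0.6449, -0.2594, 0.2]
t: 28.18
tool_pos: [0.6451, -0.2595, 0.2007]
t 28.2 pos [ 0.6453 -0.2596  0.2011] yaw -101.6 shift [ 0.0013 -0.0001  0.0976] turn 0.3 q1,q6 [-26.  76.]
```

```bash

python3 -m jog '.9 .001 0 .025 0;.9 0 0 .025 0;.9 0 0 .025 0;.8 0 0 .014 0;.6 0 0 .009 0;.6 0 0 0 0;0 0 0 0 0;0 0 0 0 0;0 0 0 0 0;0 0 0 0 0' 20 | grep -v orient
python3 -m jog '0 0 0 0 0;0 0 0 0 0;0 0 0 0 0;0 0 0 0 0' | grep -v orient
python3 -m jog '0 0 0 -.005 0;0 0 0 -.015 0;0 0 0 -.025 0;0 0 0 -.025 0;0 0 0 0 0;0 0 0 0 0' | grep -v orient
python3 - <<'E'
from m import *
from plant import robot
go(robot,.4749,.2656,.17,-36.2)
go(robot,.4749,.2656,.17,53.8)
E
```

```text
t: 29.07
tool_pos: [0.6478, -0.2605, 0.1066]
force: [1.1, 0.1, 0.9]
opening: 0.0414
gripper_force: 0.0
t: 29.4
tool_pos: [0.6476, -0.2604, 0.1062]
force: [-0.5, 0.2, 6.0]
opening: 0.036
gripper_force: 20.0
t: 29.9
tool_pos: [0.6482, -0.2607, 0.1783]
force: [0.6, -0.4, -1.4]
opening: 0.0362
gripper_force: 20.0
t 29.9 pos [ 0.6482 -0.2607  0.1783] yaw -101.9 shift [-0.2781 -0.4793  0.0062] turn -65.7 q1,q6 [-26.  76.]
t 29.9 pos [ 0.6482 -0.2607  0.1783] yaw -101.9 shift [-0.2781 -0.4793  0.0062] turn 24.3 q1,q6 [-26.  76.]
```

```bash

python3 -m jog '0 -.008 -.014 0 0;0 -.017 -.0293 0 0;0 -.017 -.0293 0 0;0 -.017 -.0293 0 0;0 -.017 -.0293 0 0;0 -.017 -.0293 0 0;0 -.017 -.0293 0 0;0 -.017 -.0293 0 0;0 -.017 -.0293 0 0;0 -.017 -.0293 0 0' | head -2
python3 -m jog '0 -.017 -.0293 0 0;0 -.017 -.0293 0 0;0 -.017 -.0293 0 0;0 -.017 -.0293 0 0;0 -.017 -.0293 0 0;0 -.017 -.0293 0 0;0 -.010 -.017 0 0;0 -.005 -.009 0 0;0 0 0 0 -4;0 0 0 0 -7' | head -2
python3 -m jog '0 0 0 0 -7;0 0 0 0 -7;0 0 0 0 -7;0 0 0 0 -7;0 0 0 0 -7;0 0 0 0 -7;0 0 0 0 -7;0 0 0 0 -5;0 0 0 0 0;0 0 0 0 0' | grep -v ori
python3 - <<'E'
from m import *
from plant import robot
c=snap(robot,"w16")
print(*rect(load("w12"),comp(nb(load("w12"))[0],280,195,70,80),.012))
go(robot,.4749,.2656,.11,-36.2)
E
```

```text
t: 30.73
tool_pos: [0.5448, 0.0463, 0.1734]
t: 31.57
tool_pos: [0.4729, 0.2665, 0.1737]
t: 32.4
tool_pos: [0.4735, 0.2657, 0.174]
force: [-0.2, -0.2, -1.0]
opening: 0.0356
gripper_force: 20.0
ctr [468.5 264.9] size 120.2 101.6 long axis -25.1
t 32.5 pos [0.4736 0.2658 0.1742] yaw -37.1 shift [0.0007 0.0012 0.0642] turn -0.9 q1,q6 [24. 61.]
```

```bash

python3 -m jog '0 .002 .0005 .012 -.9;0 0 0 .020 0;0 0 0 .018 0;0 0 0 .008 0;0 0 0 .003 0;0 0 0 .002 0;0 0 0 .0015 0;0 0 0 0 0;0 0 0 0 0' | grep -v orient
python3 -m jog '0 0 0 .001 0;0 0 0 .001 0;0 0 0 0 0;0 0 0 0 0' | grep -v orient
```

```text
t: 33.2
tool_pos: [0.4759, 0.268, 0.1112]
force: [0.2, 0.2, -1.1]
opening: 0.0354
gripper_force: 20.0
t: 33.53
tool_pos: [0.4753, 0.2677, 0.1083]
force: [-0.0, 0.1, -0.4]
opening: 0.0359
gripper_force: 20.0
```

```bash

python3 -m jog '0 0 0 .0015 0;0 0 0 .0015 0;0 0 0 .0005 0;0 0 0 0 0;0 0 0 0 0' | grep -v orient
python3 -m jog '0 0 0 .0005 0;0 0 0 .0005 0;0 0 0 0 0;0 0 0 0 0' | grep -v orient
```

```text
t: 33.95
tool_pos: [0.4752, 0.2677, 0.1046]
force: [0.3, -0.7, -0.6]
opening: 0.0357
gripper_force: 20.0
t: 34.28
tool_pos: [0.4752, 0.2677, 0.1037]
force: [0.2, 0.2, -0.8]
opening: 0.0359
gripper_force: 20.0
```

```bash

python3 -m jog '0 0 0 .0005 0;0 0 0 0 0;0 0 0 0 0' | grep -v orient
python3 -m jog '0 0 0 .0005 0;0 0 0 0 0;0 0 0 0 0' | grep -v orient
```

```text
t: 34.53
tool_pos: [0.4753, 0.2677, 0.1032]
force: [-0.1, -0.7, -1.7]
opening: 0.0355
gripper_force: 20.0
t: 34.78
tool_pos: [0.4753, 0.2678, 0.1031]
force: [-3.0, -1.0, 5.5]
opening: 0.036
gripper_force: 20.0
```

Contact. I'll release, lift clear and check with all cameras.

```bash

python3 -m jog '0 0 0 .0005 0;1 0 0 0 0;1 0 0 0 0;1 0 0 0 0;1 0 0 0 0;1 0 0 0 0;1 0 0 0 0;1 0 0 0 0;1 0 0 -.015 0;1 0 0 -.025 0' | grep -v orient
python3 -m jog '1 0 0 -.03 0;1 0 0 -.03 0;1 0 0 -.03 0;1 0 0 -.03 0;1 0 0 0 0;1 0 0 0 0' | grep -v ori
python3 - <<'E'
from m import *
from plant import robot
c=snap(robot,"w17")
im=[c["color"][80:280,150:410]]
for n,b in(("scene",(150,150,240,185)),("side",(160,100,210,160))):
    d=robot.read_camera(n)["color"];x,y,w,h=b;im.append(d[y:y+h,x:x+w])
im=[cv2.resize(i,(390,300),interpolation=cv2.INTER_CUBIC) for i in im]+[np.zeros((300,390,3),np.uint8)]
cv2.imwrite("pics/final.png",np.vstack([np.hstack(im[:2]),np.hstack(im[2:])])[:,:,::-1])
go(robot,.475,.266,.3,-36)
E
```

```text
t: 35.62
tool_pos: [0.4731, 0.2668, 0.1394]
force: [-0.1, -0.1, -0.5]
opening: 0.0902
gripper_force: 0.0
t: 36.12
tool_pos: [0.4765, 0.2683, 0.2649]
force: [-0.3, -0.1, -0.5]
opening: 0.0931
gripper_force: 0.0
t 36.3 pos [0.4746 0.2674 0.2605] yaw -36.0 shift [-0.001   0.0011 -0.0395] turn 0.0 q1,q6 [24. 60.]
```

View pics/final.png

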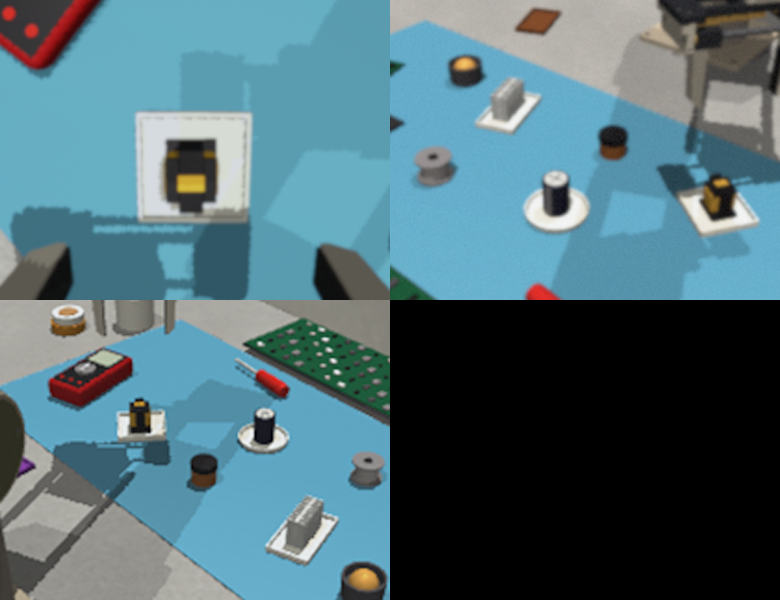

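The final montage shows all three parts upright and central in their own dishes: transformer at (192,175), capacitor at (556,192) and heat sink at (508,98). The jar, reel and multimeter are undisturbed and the gripper is clear.

```bash
python3 -c "
from plant import robot
print(robot.close_job())"
```

```text
the job is handed in; nothing more can be done
None
```

The job is handed in at about 36 s: the transformer was parked on the foam pad first, and all three parts now stand upright near the middle of their own dishes, with the jar, reel and multimeter left alone.

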